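# Set a batten against the flip stop for sawing

## Task

Get the short batten ready to be sawn to length, working only by pushing with the fingers: flip the fence's red stop down (leave the yellow one up), tip the batten that stands on end over towards the stops so that it lies on the sawing board, and push it flush along the fence and up against the red stop. Push gently, do not squeeze or lift the batten, leave the other things where they are, and move clear at the end.

Things in the scene. Friction and masses are not known exactly. Their poses are not given: they have to be found in the camera images.
- saw_board: plywood sawing board with an aluminium fence, fixed to the bench. Origin on the bench surface under the board; z up, y along the fence towards the end with the two flip stops, x from the open front towards the fence. Board 18 mm thick, x from -100 to 75 mm, y from -185 to 205 mm. A tall drill press with projecting handles stands on the bench to its right (from about world y = -0.1 m outwards): swing the arm clear of it
- fence_face (a point): lower edge of the fence's flat front face, where it meets the board: 30 mm along x from the board's origin, 18 mm above the bench, axes as saw_board. The face looks along -x; the fence is 28 mm thick in x, stands 42 mm above the board (top 60 mm above the bench) and runs nearly the whole length of the board. The thin saw slot across it does not catch
- red_arm (a joint): swing of the red arm, rad: 0 = fully down, hanging in front of the fence, its end 5 mm above the board; 1.57 = level, pointing away from the fence over the board; 3.75 = flipped up, resting leaned back 0.6 rad past upright. It turns easily (0.02 N m lifts it), and its weight makes it fall to the down or the up end, whichever side of upright (3.14) it is on
- red_arm_tip (a point): free end of the red arm (48 mm long from the hinge line, 12 mm wide along the fence, 11 mm thick), on its side face looking along the board's -y, which the batten's end butts against. Axis y is the board's y in every arm position; the other two axes turn with the arm
- red_hinge (a point): middle of the red arm's hinge line, which runs along the board's y, 71 mm above the bench, 11 mm in front of the fence face (-x side). Behind it, on top of the fence, sits the arm's black carrier, 30 mm wide along the fence, with a small black lock knob 28 mm behind the hinge line, its top 76 mm above the bench
- yellow_arm (a joint): swing of the yellow arm, rad: 0 = fully down, hanging in front of the fence, its end 5 mm above the board; 1.57 = level, pointing away from the fence over the board; 3.75 = flipped up, resting leaned back 0.6 rad past upright. It turns easily (0.02 N m lifts it), and its weight makes it fall to the down or the up end, whichever side of upright (3.14) it is on
- yellow_arm_tip (a point): free end of the yellow arm (48 mm long from the hinge line, 12 mm wide along the fence, 11 mm thick), on its side face looking along the board's -y, which the batten's end butts against. Axis y is the board's y in every arm position; the other two axes turn with the arm
- yellow_hinge (a point): middle of the yellow arm's hinge line, which runs along the board's y, 71 mm above the bench, 11 mm in front of the fence face (-x side). Behind it, on top of the fence, sits the arm's black carrier, 30 mm wide along the fence, with a small black lock knob 28 mm behind the hinge line, its top 76 mm above the bench
- batten: short timber batten, 35 x 150 x 30 mm (body x, y, z), 0.06 to 0.12 kg; origin at the centre of its 35 x 150 mm underside. At the start it stands on end at the board end away from the stops, a little in front of the fence: body y up, underside looking along the board's +y (towards the stops), up to 0.22 rad askew. Tipped that way it lies on that underside, length along the fence
- batten_mid (a point): the centre of the batten, axes as batten (y along its length)
- batten_foot (a point): the centre of the 35 x 30 mm end face on which the batten stands at the start
- tape_measure: a yellow tape measure, 70 x 36 x 64 mm, standing on the left front part of the sawing board; origin at the centre of its underside
- pen_cup: a blue beaker with markers in it, 64 mm across and 169 mm tall, on the bench beside or behind the board; origin at the centre of its underside
- glue_bottle: a cream-white plastic bottle, 59 mm across and 120 mm tall, on the bench beside or behind the board; origin at the centre of its underside
Things that resemble listed ones, but are neither listed nor needed, are in the scene too. There is more than one size of the batten; the job needs the smaller.

How it is judged:
By the outcome, as a careful person would: the job done as asked, in the order asked, and still so for the second after the job is handed in, with the robot touching nothing.
It also fails if it takes over 70 s, if anything falls off the work surface, if the arm or the gripper's body presses on something with over 40 N, if the wrist force passes 120 N, or if a joint passes its speed limit or range.

## Robot

A 6-joint arm with a two-finger parallel gripper is mounted at the origin on a cart in front of the work surface, level with it; the furniture and walls round the work are solid. World frame = base frame: x ahead of the robot, y to its left, z up, the work surface at z = 0. Lengths are in m, angles in rad, forces in N, time in s.
With the tool pointing down it reaches from about 0.325 to 0.75 m from the base axis. Payload 7.6 kg.
Tool frame: the origin (TCP) lies at the very end of the fingers, on their centre line; the grasp point (between the pads) lies 19 mm behind it; z points along the fingers, y is the line along which they close (so a half turn about z gives the same grasp; the last joint's range is limited). The gripper opens to 85 mm and grips with 20 to 120 N. Pads are 22 mm wide; open, the fingers measure 114 mm over their backs; the gripper's body (76 mm by 85 mm) begins 54 mm behind the grasp point. The pads swing forward as they close: fully open they stand 13 mm farther back than shut.
Start: joints at [1.127, 0.052, 1.401, -0, 1.689, -0.07], TCP at [0.192, 0.489, 0.231] pointing down, gripper open.
Joint ranges: [-2.9, 2.9], [-0.91, 2.17], [0.12, 2.37], [-1.06, 4.2], [0.26, 2.73], [-2.93, 2.93]. Speed limits (rad/s): [2.57, 2.57, 3.01, 3.14, 3.14, 3.14].

## Interface

Orientations are given as a 3x3 rotation matrix whose columns are the frame's x, y, z axes.
In Python, from bench import r, effector, planner, viewer gives the robot as it stands. Calls block until the motion is done:
- r.goto(position, orientation): joint-space move of the TCP to a pose.
- r.line_to(position, frame=None, vel=0.15): straight line of the TCP; frame=None keeps the orientation; vel is the mean speed in m/s.
- r.goto_joints(angles): joint-space move.
- effector.gripper_to(opening): finger opening in m; the grip force is fixed at half the most; returns when the fingers have stopped.
- r.dwell(seconds).
- planner.inverse_kinematics(position, orientation): joint angles nearest the present ones, or None.
- r.observe(): the state.
- viewer.capture(name): name is "scene" or "top" or "wrist"; returns the picture (480x640x3 uint8, red, green, blue); there is no depth.
- viewer.calibration(name): a dict with "fov_y" (degrees; the focal length in pixels is half the picture's height over the tangent of half this angle, whatever the lens; pixels are square), "cx", "cy" (the principal point, pixels), "R" (3x3) and "t" (3): a world point X has camera coordinates R X + t. Camera axes: x right, y down, z forward; pixel columns grow to the right and rows downward; lengths in m; the calibration is good to about 2 mm. A picture is of the moment at which its call begins: read the wrist's pose just before it. calibration takes no time and is no camera call; for the wrist camera it gives the pose at the moment of the call.
A pose or a line that the arm cannot do raises r.Unreachable and nothing moves.
- r.job_done(): hands the job in; it is judged then, once.
The state is a dict: "time_s": time; "joint_positions": joint angles; "qvel": joint speeds; "joint_efforts": joint torques, N m; "position": TCP position; "orientation": TCP orientation; "contact_force": force on the tool from outside, world axes, zero at the start; "ft_torque": the same for the moment, N m; "grip_width": finger opening in m; "grip_force": force on a finger pad.
Only numpy, scipy, OpenCV 4.12 (cv2) and the standard library are available. Lean on these libraries where they do the work, as an engineer would, in place of code of your own. Each camera call takes 0.05 s, during which the arm holds its last target. There are 200 camera calls.

## Working session

There is one attempt and no reset: what is moved stays moved. The work goes in short steps, each a Python script; the robot and the scene stay as the last script left them, time stands still between calls to the robot, and variables do not carry over. Pictures are saved under pics/ and viewed, at most 10 in all, crops included, and the job is handed in when it is done.

```bash
mkdir -p pics; ls; python3 - <<'E'
from bench import r, viewer
import cv2
for n in("scene","top"):
    im=viewer.capture(n); cv2.imwrite(f"pics/{n}0.png",im[:,:,::-1]); c=viewer.calibration(n); print(n,c)
s=r.observe(); print(s['time_s'],s['position'],s['contact_force'])
E
```

```text
pics
scene {'fov_y': 45.364883245695, 'cx': 318.63255002699685, 'cy': 244.45206422483332, 'R': array([[ 0.84252681, -0.53849441,  0.01312843],
       [-0.25895818, -0.42629588, -0.86672515],
       [ 0.47232324,  0.72683946, -0.49861324]]), 't': array([-0.36383719,  0.31973678,  0.69812816])}
top {'fov_y': 44.005800704498924, 'cx': 319.83323326685337, 'cy': 245.22894249415313, 'R': array([[-0.01280521, -0.99948478, -0.02943139],
       [-0.98917863,  0.01696447, -0.1457321 ],
       [ 0.14615631,  0.02724677, -0.98888622]]), 't': array([0.24568045, 0.54700204, 0.99840954])}
0.1 [0.19159319 0.48850187 0.23055652] [ 0.35344516 -1.19724811  0.0024383 ]
```

View pics/scene0.png

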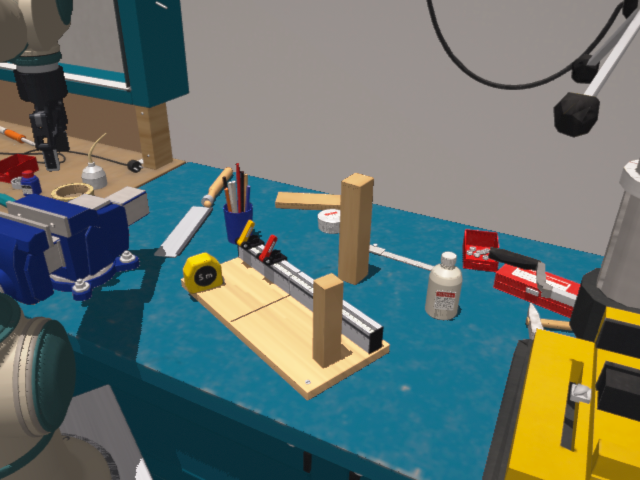

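View pics/top0.png

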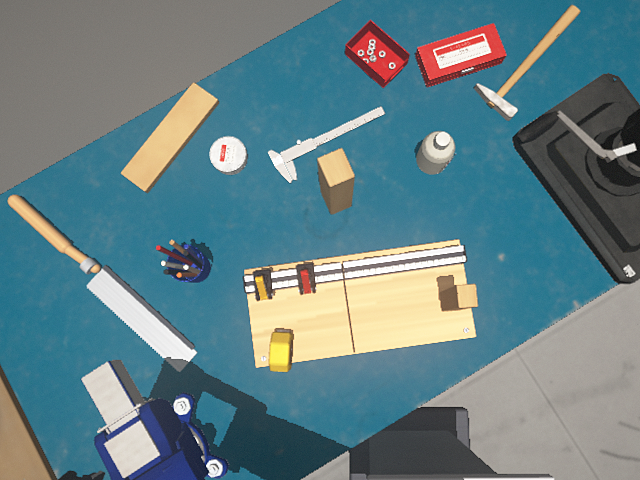

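The scene view shows the small batten standing on the board's near end (about 327,320). The top view shows the board at cols 245–475, rows 240–367, with the yellow arm at 263,285 and the red arm at 307,278. I'll enlarge both.

```bash
python3 - <<'E'
import cv2
a=cv2.imread("pics/top0.png")[232:372,240:480]; cv2.imwrite("pics/topc.png",cv2.resize(a,(720,420),interpolation=cv2.INTER_CUBIC))
a=cv2.imread("pics/scene0.png")[210:400,180:400]; cv2.imwrite("pics/scenec.png",cv2.resize(a,(660,570),interpolation=cv2.INTER_CUBIC))
E
```

```text
(no output)
```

View pics/topc.png

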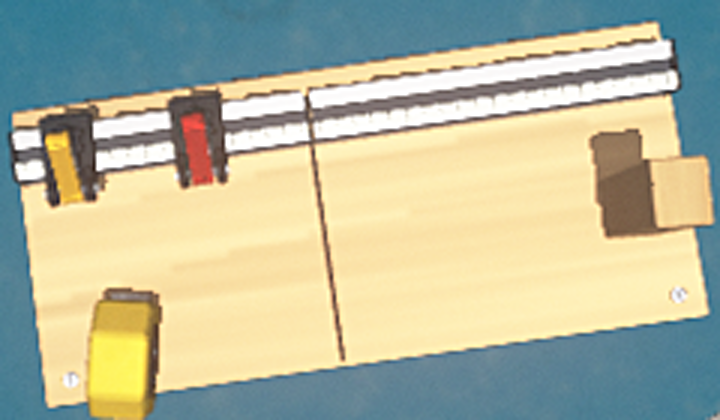

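View pics/scenec.png

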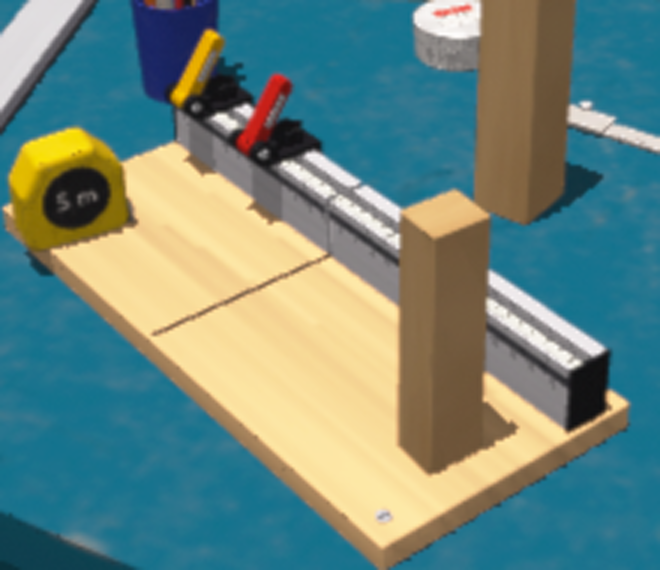

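The top crop gives board corners at (11,112), (657,22), (709,313) and (48,408), and batten top corners at (649,160), (706,155), (712,224) and (656,229). The red hinge is at about (203,183). The scene crop gives the same corners from the side. Next I fit the poses.

```bash
cat >geo.py <<'E'
import numpy as np
from scipy.optimize import least_squares
from bench import viewer
C={n:viewer.calibration(n) for n in("scene","top")}
def proj(n,X):
    c=C[n]; p=np.atleast_2d(X)@c["R"].T+c["t"]; f=240/np.tan(np.radians(c["fov_y"]/2))
    return p[:,:2]/p[:,2:]*f+[c["cx"],c["cy"]]
def ray(n,uv,z):
    c=C[n]; f=240/np.tan(np.radians(c["fov_y"]/2)); o=-c["R"].T@c["t"]
    d=c["R"].T@[(uv[0]-c["cx"])/f,(uv[1]-c["cy"])/f,1]; return o+d*(z-o[2])/d[2]
T=lambda L:np.array(L,float)/3+[240,232]
S=lambda L:np.array(L,float)/3+[180,210]
def place(q,P):
    P=np.array(P,float); c,s=np.cos(q[2]),np.sin(q[2])
    return np.c_[q[0]+c*P[:,0]-s*P[:,1],q[1]+s*P[:,0]+c*P[:,1],P[:,2]]
def fit(q0,obs):
    return least_squares(lambda q:np.concatenate([(proj(n,place(q,P))-uv).ravel() for n,P,uv in obs]),q0)
E
cat >m.py <<'E'
from geo import *
z=.018
B=[[.075,.205,z],[.075,-.185,z],[-.1,-.185,z],[-.1,.205,z]]
so=[("top",B,T([(11,112),(657,22),(709,313),(48,408)])),("scene",[B[1],B[2],B[3],B[0]],S([(628,406),(385,551),(3,206),(178,142)]))]
b=fit([.5,.05,.1],so); print("board",b.x,b.fun.round(1))
a=.0175;h=.015   # fit batten in: local X=body x(35), local Y=along board y (30)
tp=[[a,h,.168],[a,-h,.168],[-a,-h,.168],[-a,h,.168]]
bt=[[-a,h,z],[-a,-h,z],[a,-h,z]]
o=[("top",tp,T([(649,160),(706,155),(712,224),(656,229)])),("scene",tp,S([(456,190),(490,215),(435,238),(401,212)])),("scene",bt,S([(399,447),(432,474),(484,455)]))]
k=fit([b.x[0],b.x[1]-.15,b.x[2]],o); print("batten",k.x,k.fun.round(1))
q=b.x;c,s=np.cos(q[2]),np.sin(q[2]);R=np.array([[c,-s],[s,c]])
loc=lambda p:(R.T@(np.asarray(p)[:2]-q[:2])).round(4)
print("batten local",loc(k.x),k.x[2]-q[2])
for n,tip,hg in(("red",(193,115),(203,183)),("yel",(56,133),(72,201))):
    print(n,loc(ray("top",T([tip])[0],.1106)),loc(ray("top",T([hg])[0],.073)))
for n,tip in(("red",(281,78)),("yel",(213,35))): print(n,loc(ray("scene",S([tip])[0],.1106)))
E
python3 m.py
```

```text
board [0.46142186 0.16218819 0.14368028] [-0.2  3.7 -0.5 -0.7  1.3  0.   1.1  3.5 -0.7 -2.1 -1.2 -1.2 -4.1  1.4
 12.7 -6.8]
batten [0.45229767 0.01073734 0.06233057] [ 0.5 -1.1  1.3 -1.   1.9 -0.9  0.7 -1.  -0.7 -1.2  0.5 -0.3 -0.5 -0.2
 -1.4 -1.  -1.5 -0.4 -1.2  1.2 -0.8 -1.3]
batten local [-0.0307 -0.1486] -0.08134970710761905
red [0.0522 0.0928] [0.0175 0.0945]
yel [0.0543 0.168 ] [0.0192 0.1689]
red [0.0494 0.0917]
yel [0.0499 0.1654]
```

```bash
sed -i 's/\[B\[1\],B\[2\],B\[3\],B\[0\]\]/[B[1],B[2],B[3]]/; s/,(178,142)//' m.py; python3 m.py; python3 - <<'E'
from bench import planner,r
import numpy as np
s=r.observe(); print(s['orientation'])
E
```

```text
board [0.46467588 0.16146283 0.12612775] [ 0.7 -0.1  0.9 -0.9  1.   0.2  0.3 -0.3  0.3 -1.4 -1.5 -1.4 -1.1  0.1]
batten [0.45229767 0.01073734 0.06233051] [ 0.5 -1.1  1.3 -1.   1.9 -0.9  0.7 -1.  -0.7 -1.2  0.5 -0.3 -0.5 -0.2
 -1.4 -1.  -1.5 -0.4 -1.2  1.2 -0.8 -1.3]
batten local [-0.0312 -0.148 ] -0.06379724371210563
red [0.0474 0.0948] [0.0127 0.0959]
yel [0.0482 0.17  ] [0.0131 0.1703]
red [0.0446 0.0937]
yel [0.0438 0.1674]
[[-9.30945819e-01  3.65156867e-01 -5.87929793e-04]
 [ 3.65157332e-01  9.30944930e-01 -1.28864463e-03]
 [ 7.67728254e-05 -1.41434520e-03 -9.99998997e-01]]
```

The fit is consistent: residuals are about 1 px and the arm-tip local x matches the expected 0.046. In board coordinates, red is at y≈0.094, yellow at 0.169, and the batten at (-0.031, -0.148). Now I flip the red stop.

```bash
cat >h.py <<'E'
import numpy as np, cv2
from bench import r, effector, planner, viewer
Q=(0.46467588,0.16146283,0.12612775); c,s=np.cos(Q[2]),np.sin(Q[2])
RB=np.array([[c,-s,0],[s,c,0],[0,0,1]])
O=RB@np.diag([-1,1,-1.])           # tool y = board y, pointing down
W=lambda x,y,z:RB@[x,y,z]+[Q[0],Q[1],0]
L=lambda p:(RB.T@(np.asarray(p)-[Q[0],Q[1],0])).round(4)
F=lambda:RB.T@r.observe()['contact_force']
go=lambda x,y,z,v=.15:r.line_to(W(x,y,z),O,vel=v)
def push(a,b,n,lim,v=.03):
    """straight push from a to b in n steps; stop when force change along the push exceeds lim"""
    a,b=np.array(a,float),np.array(b,float); d=(b-a)/np.linalg.norm(b-a); f0=F(); pk=0
    for k in range(1,n+1):
        go(*(a+(b-a)*k/n),v); f=-(F()-f0)@d; pk=max(pk,f)
        if f>lim: break
    print("push end",L(r.observe()['position']),"force",round(f,1),"peak",round(pk,1),"t",round(r.observe()['time_s'],1))
def snap(n,f,crop=None,k=1):
    im=viewer.capture(n)[:,:,::-1]
    if crop: u,v,w,h=crop; im=im[v:v+h,u:u+w]
    cv2.imwrite(f"pics/{f}.png",cv2.resize(im,None,fx=k,fy=k,interpolation=cv2.INTER_CUBIC))
E
python3 - <<'E'
from h import *
effector.gripper_to(0.)
r.goto(W(-.03,.03,.27),O)
go(.088,.0945,.2,.25); go(.088,.0945,.093)
push((.088,.0945,.093),(.012,.0945,.093),8,8,.06)
go(.012,.0945,.2)
go(-.03,-.06,.27,.25)
print(r.observe()['time_s'])
snap("top","top1",(235,225,250,150),3); snap("scene","scene1",(180,210,220,190),2)
E
```

```text
push end [0.0119 0.0945 0.0931] force -1.6 peak 0 t 6.4
8.1167
```

View pics/scene1.png

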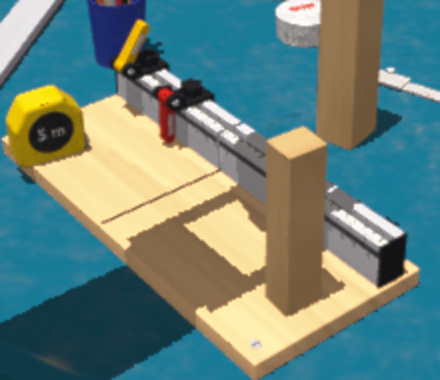

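The red arm is down at (165,115) and yellow is still up. Now I tip the batten.

```bash
python3 - <<'E'
from h import *
go(-.031,-.21,.25,.2); go(-.031,-.21,.148)
push((-.031,-.21,.148),(-.031,-.128,.148),16,8,.03)
r.dwell(.4)
go(-.031,-.16,.2); go(-.13,-.16,.27,.2); r.dwell(.3)
print(r.observe()['time_s'])
snap("top","top2",(235,225,250,150),3)
E
```

```text
push end [-0.031  -0.1278  0.148 ] force -0.2 peak 1.9 t 15.0
17.05
```

View pics/top2.png

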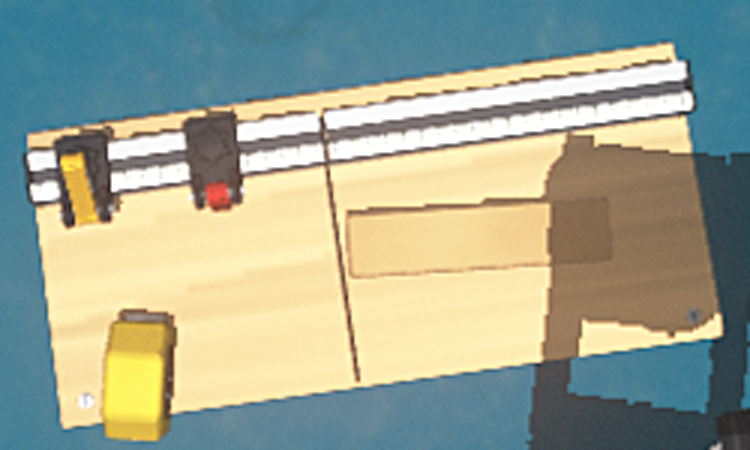

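The batten lies flat at crop corners (347,212), (346,277), (611,262) and (608,197), slightly askew, with red down and yellow up. I'll push it to the fence, then along to the stop.

```bash
python3 - <<'E'
from h import *
from geo import ray
co=np.array([L(ray("top",np.array(p)/3+[235,225],.048)) for p in((347,212),(346,277),(611,262),(608,197))]); print(co); m=co.mean(0); print(m)
assert abs(m[0]+.03)<.02 and abs(m[1]+.06)<.03
x0,y0=m[0]-.06,m[1]
go(x0,y0,.15,.2); go(x0,y0,.03)
push((x0,y0,.03),(-.02,y0,.03),8,6,.04)
push((-.02,y0,.03),(-.008,y0,.03),12,5,.02)
p=L(r.observe()['position'])
go(p[0]-.03,y0,.03); go(p[0]-.03,y0,.15,.25)
ye=m[1]-.075-.045
go(.013,ye,.15,.25); go(.013,ye,.032)
push((.013,ye,.032),(.013,-.085,.032),10,8,.05)
push((.013,-.085,.032),(.013,-.062,.032),23,5,.02)
p=L(r.observe()['position'])
go(.013,p[1]-.03,.032); go(.013,p[1]-.03,.15,.25)
y1=.0885-.075
go(-.06,y1,.15,.25); go(-.06,y1,.03)
push((-.06,y1,.03),(-.006,y1,.03),27,5,.03)
go(-.06,y1,.03); go(-.12,-.1,.27,.2)
print(r.observe()['time_s'])
snap("top","top3",(235,225,250,150),3); snap("scene","scene3",(180,210,220,190),3)
E
```

```text
[[-0.0004  0.0241  0.048 ]
 [-0.037   0.0301  0.048 ]
 [-0.0496 -0.1205  0.048 ]
 [-0.0129 -0.125   0.048 ]]
[-0.024975 -0.047825  0.048   ]
push end [-0.0198 -0.0478  0.03  ] force -0.7 peak 0.5 t 21.9
push end [-0.0159 -0.0478  0.0299] force 6.9 peak 6.9 t 23.1
push end [ 0.013  -0.0847  0.032 ] force 1.2 peak 1.3 t 28.9
push end [ 0.013  -0.0749  0.032 ] force 5.0 peak 5.0 t 31.6
push end [-0.0158  0.0135  0.0297] force 9.3 peak 9.3 t 40.0
41.9833
```

View pics/top3.png

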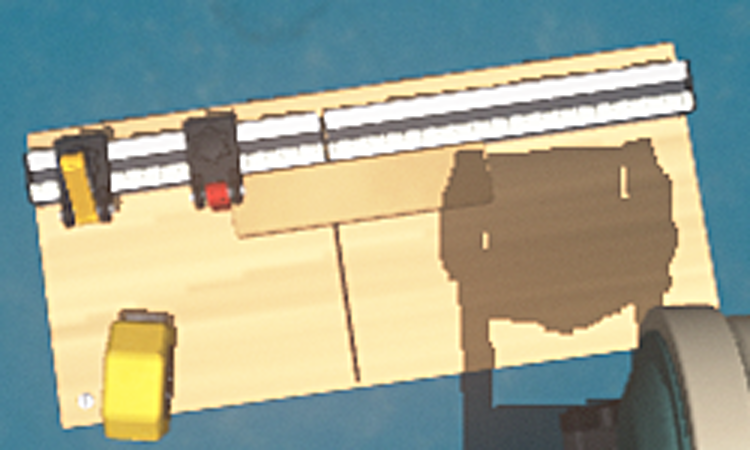

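View pics/scene3.png

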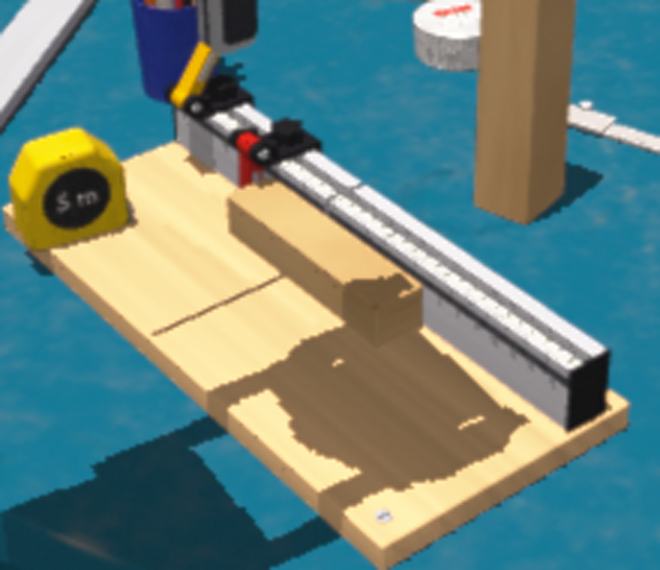

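The pictures show the batten flush on the fence (front edge parallel, crop (240,238)–(493,204)) with its end at the red stop, yellow up. I'll confirm with one gentle nudge on its end, then move clear and hand in.

```bash
python3 - <<'E'
from h import *
go(.013,-.11,.15,.2); go(.013,-.11,.032)
push((.013,-.11,.032),(.013,-.079,.032),3,5,.04)
push((.013,-.079,.032),(.013,-.07,.032),18,4,.02)
go(.013,-.11,.032); go(.013,-.11,.15,.25); go(-.12,-.1,.27,.25); r.dwell(.3)
print(r.observe()['time_s'])
snap("top","top4",(235,225,250,150),3)
E
```

```text
push end [ 0.013  -0.0788  0.032 ] force 0.4 peak 0.4 t 45.3
push end [ 0.013  -0.0748  0.032 ] force 6.7 peak 6.7 t 47.8
49.975
```

View pics/top4.png

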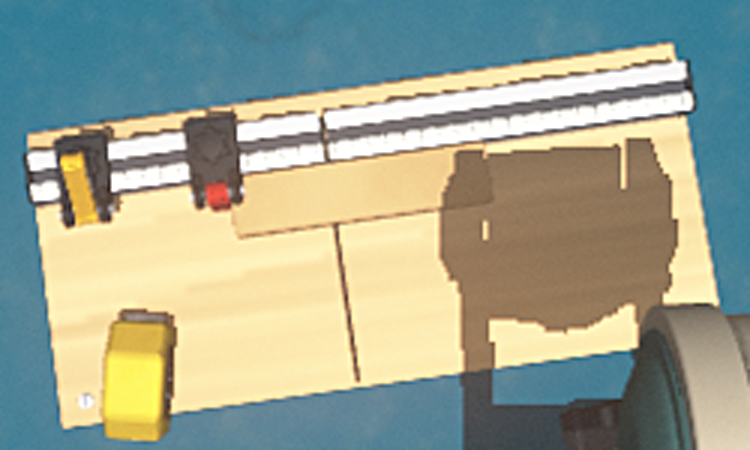

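The nudge met a firm stop at the same position (-0.0748), and the picture is unchanged: flush on the fence and against red. I'm handing it in.

```bash
python3 -c "
from bench import r
print(r.job_done())"
```

```text
the job is handed in; nothing more can be done
None
```

I handed the job in at about 50 s: the red stop is down and the yellow still up, and the small batten lies flush along the fence against the red stop, with the arm moved clear.

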